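# Slide the canister lid out over the edge of the coffee stand

## Robot

A 6-joint arm with a two-finger parallel gripper is mounted at the origin on the work surface. World frame = base frame: x ahead of the robot, y to its left, z up, the work surface at z = 0. Lengths are in m, angles in rad, forces in N, time in s.
With the tool pointing down it reaches from about 0.325 to 0.85 m from the base axis. Payload 4.4 kg.
Tool frame: the origin (TCP) lies at the centre of the arm's flange, where the gripper is bolted on; the fingertips stand 199 mm ahead of it and the grasp point (between the pads) lies 180 mm ahead of it; z points along the fingers, y is the line along which they close (so a half turn about z gives the same grasp; the last joint's range is limited). The gripper opens to 94 mm and grips with 3 to 60 N. Pads are 16 mm wide; open, the fingers measure 119 mm over their backs; the gripper's body (75 mm by 177 mm) begins 78 mm behind the grasp point.
Start: joints at [0.978, 0.207, 1.542, -0, 1.393, -0.15], TCP at [0.246, 0.52, 0.405] pointing down, gripper open.
Joint ranges: [-2.73, 2.73], [-0.86, 2.22], [0.23, 2.46], [-1.11, 4.25], [0.08, 2.63], [-2.82, 2.82]. Speed limits (rad/s): [2.79, 2.79, 3.14, 3.14, 3.14, 3.14].

## Interface

Orientations are given as a unit quaternion [w, x, y, z].
In Python, from cell import monitor, imaging, bot gives the robot as it stands.
- The arm moves only by the tool servo_tool, never from a script. Its argument "commands" is a list of rows, each a list of 3 entries, a list of its own where there are three numbers: the closure, from -1 (fully open) to 1 (shut), so that 0 is half open, then the shift along the tool's x, y, z in cm, then the turn, a rotation vector about the tool's x, y, z in degrees. A call has exactly 8 rows; each row shifts and turns the commanded pose from where the row before left it, along the tool's axes as they then stand; what a row does not reach is not made up. A row lasts 1/12 s, in which the tool goes at most 41.7 mm and 7.16 degrees, less where a joint would pass 70% of its speed; a pose out of reach is approached as far as the arm can. A call with a gripper value outside its range is refused whole. The fingers move at their own pace and stop on an object; "force" is the grip in N (left out, the last holds). Time passes only in rows, so rows that do not move let the fingers close, or fill a call up. It gives the time, the measured TCP pose, the force, the opening and the grip force at its end, in the units of the state.
- monitor.sense(): the state, without advancing time (a new reading comes with each control period).
- imaging.capture(name): name is "scene" or "top" or "wrist"; returns a dict with "color" (400x640x3 uint8, blue, green, red), "K" (3x3 intrinsics, pixels), "k1" (the pictures are not rectified: a ray, as slopes to the right and down, at radius r is drawn at 1 + k1 r^2 times it, then the intrinsics apply), "pose" (4x4, takes a point from camera to world coordinates). Camera axes: x right, y up, looking along -z (the intrinsics and any distortion apply to the point x, -y, -z); pixel columns grow to the right and rows downward; lengths in m; the calibration is good to about 2 mm. A picture is of the moment at which its call begins. There is no depth.
- bot.finish_job(): hands the job in; it is judged then, once.
The state is a dict: "time": time; "joint_pos": joint angles; "qd": joint speeds; "effort": joint torques, N m; "position": TCP position; "tcp_rot": TCP orientation; "ft_force": force on the tool from outside, world axes, zero at the start; "moment": the same for the moment, N m; "gripper_width": finger opening in m; "grasp_force": force on a finger pad.
Only numpy, scipy, OpenCV 4.12 (cv2) and the standard library are available. Lean on these libraries where they do the work, as an engineer would, in place of code of your own. Each camera call takes 0.05 s, during which the arm holds its last target. There are 200 camera calls.

## Task

The canister's flat white lid lies askew on top of the low wooden coffee stand. Without picking it up, push it with the fingertips across the stand towards the long edge that faces away from the robot, until just the orange band along its clip side sticks out past that edge, evenly along the whole band, with the white part still flat on the stand, so that someone can get a thumb under it. Leave the steel cup, the ceramic jebena stand, the open canister and the spatula where they are.

Things in the scene. Friction and masses are not known exactly. Their poses are not given: they have to be found in the camera images.
- stand_edge (a point): Midpoint of the far (away from the robot) long top edge of the fixed low wooden stand, 260 mm deep, 500 mm wide, its flat top 70 mm above the bench. Axes: x level, out over the edge at right angles to it; y along the edge, to the left as the robot sees it; z up. The top spans x -260 to 0, y -250 to 250 mm at z = 0. Beyond the edge it is open down to the bench.
- lid_center (a point): Centre (half-way up) of the loose flat rigid plastic lid, about 0.14 kg: 110 mm along its x, 150 mm along its y, 8 mm thick. Its x axis points to its clip side, along which an orange band 30 mm wide (x 25 to 55 mm) runs the whole 150 mm, with a thin grey clip on it; at the start x is within 0.45 rad of the edge's x. It slides by friction and stops when no longer pushed.
- lid_band_left (a point): The left end of the lid's outer orange side (lid x = 55 mm, y = 75 mm), half-way up the lid.
- lid_band_right (a point): The right end of the lid's outer orange side (lid x = 55 mm, y = -75 mm), half-way up the lid.
- cup: Loose stainless cup, 72 mm across, 75 mm high, standing on the stand near its left or right end; origin at the centre of its underside. Leave alone.
- jebena_stand: Loose pale ceramic ring (stand for a coffee pot), 96 mm across, 35 mm high, on the stand near the other end; origin at the centre of its underside. Leave alone.
- canister: Loose open rectangular pale plastic canister without its lid, 104 by 144 mm, 130 mm high, on the bench to the left of the stand; origin at the centre of its underside. Leave alone.
- spatula: Loose hard silicone spatula, 250 mm long, lying on the bench to the right of the stand; its length runs along its x. Leave alone.
Things that resemble listed ones, but are neither listed nor needed, are in the scene too. Of the things shaped like the part that bears lid_center, the white one is meant.

How it is judged:
By the outcome, as a careful person would: the job done as asked, in the order asked, and still so for the second after the job is handed in, with the robot touching nothing.
It also fails if it takes over 38 s, if anything falls off the work surface, if the arm or the gripper's body presses on something with over 40 N, if the wrist force passes 120 N, or if a joint passes its speed limit or range.

## Working session

There is one attempt and no reset: what is moved stays moved. The work goes in short steps, Python scripts to look and compute and a tool call to move; the robot and the scene stay as the last step left them, time stands still between calls to the robot, and variables do not carry over. Pictures are saved under pics/ and viewed, at most 10 in all, crops included, and the job is handed in when it is done.

Besides the shell and the picture viewer there is one more tool, called after "Call:" by a JSON object that holds its "api" and its "payload", one argument or row to a line. servo_tool: Moves the arm, as the interface text tells. Its arguments: {"type":"object","properties":{"commands":{"type":"array"},"force":{"type":"number"}},"required":["commands"]}

```bash
mkdir -p pics; ls; python3 - <<'E'
from cell import monitor, imaging, bot
import cv2, numpy as np, pickle
d={}
for n in ("scene","top"):
    c=imaging.capture(n); d[n]=c
    cv2.imwrite(f"pics/{n}0.png",c["color"])
    print(n,c["K"].tolist(),c["k1"],np.round(c["pose"],4).tolist())
pickle.dump(d,open("d0.pkl","wb"))
print(monitor.sense())
E
```

```text
pics
scene [[420.694116288582, 0.0, 316.91187474927045], [0.0, 420.694116288582, 196.1021555711671], [0.0, 0.0, 1.0]] -0.04623006571856697 [[0.6226, -0.4771, 0.6202, 1.26], [0.7822, 0.4028, -0.4753, -0.5415], [-0.0231, 0.7811, 0.624, 0.7859], [0.0, 0.0, 0.0, 1.0]]
top [[454.1860454542871, 0.0, 313.7427521336048], [0.0, 454.1860454542871, 199.9358715782011], [0.0, 0.0, 1.0]] -0.042737941083593314 [[-0.013, 0.9969, -0.0781, 0.4446], [-0.9999, -0.0136, -0.0072, 0.0202], [-0.0082, 0.078, 0.9969, 1.6693], [0.0, 0.0, 0.0, 1.0]]
{'time': 0.1, 'joint_pos': array([ 9.77523483e-01,  2.07328718e-01,  1.54275585e+00,  3.73109074e-05,
        1.39348252e+00, -1.50497715e-01]), 'qd': array([ 0.00051492, -0.00017435, -0.00424963,  0.00238566, -0.00020081,
        0.00147327]), 'effort': array([-7.51692951e-04, -3.71866000e+01, -2.82294381e+01,  7.00511551e-02,
        3.11096536e-02, -4.04567550e-05]), 'position': array([0.24618799, 0.51929016, 0.40363616]), 'tcp_rot': array([-3.75831159e-04,  2.19586654e-01,  9.75592500e-01, -9.13060668e-04]), 'ft_force': array([-0.290687  , -0.57091447,  0.66507456]), 'moment': array([ 0.04504733, -0.03604591, -0.01425519]), 'grasp_force': 0.0, 'gripper_width': 0.09388527280094319}
```

View pics/top0.png

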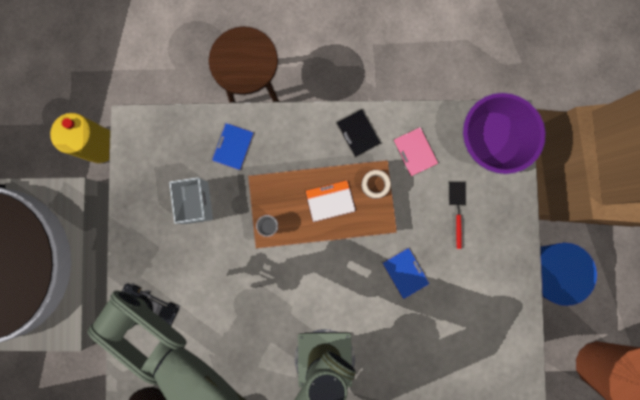

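View pics/scene0.png

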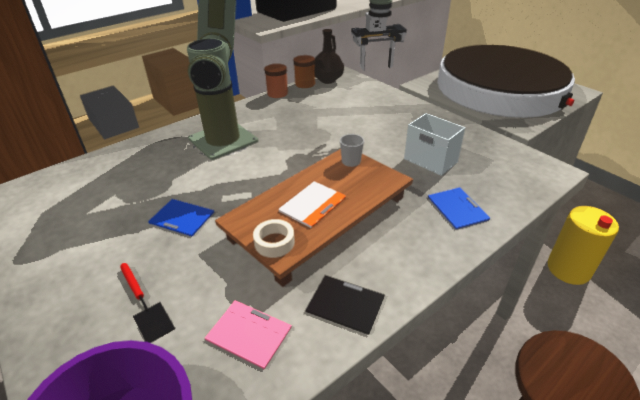

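The top view shows the wooden stand at about (247–397, 160–248), with the cup at (267,226) and the ring at (376,183). Five things are lid-shaped: white with an orange band (330,200), blue (233,146), blue (406,273), black (358,132) and pink (416,151). Only the one at (330,200) is white and on the stand, so that is the lid. Next I measure it and enlarge it to confirm.

```bash
cat > h.py <<'E'
import cv2, numpy as np
def ray(c,uv):
    uv=np.atleast_2d(np.asarray(uv,float)); K=c["K"]
    d=(uv-[K[0,2],K[1,2]])/[K[0,0],K[1,1]]; s=d.copy()
    for _ in range(20): s=d/(1+c["k1"]*(s**2).sum(1,keepdims=True))
    v=np.c_[s[:,0],-s[:,1],-np.ones(len(s))]
    P=np.array(c["pose"]); return P[:3,3],v@P[:3,:3].T
def onz(c,uv,z):
    o,v=ray(c,uv); return o+v*((z-o[2])/v[:,2:])
def masks(c):
    h=cv2.cvtColor(c["color"],cv2.COLOR_BGR2HSV); H,S,V=[h[...,i].astype(int) for i in range(3)]
    orange=(H>=5)&(H<=14)&(S>195)&(V>170)
    white=(S<40)&(V>190)
    wood=(H<=16)&(S>90)&(V>50)&~orange
    return orange,white,wood
def big(m,lo,hi,win):
    m=m.astype(np.uint8); w=np.zeros_like(m); x0,y0,x1,y1=win; w[y0:y1,x0:x1]=m[y0:y1,x0:x1]
    n,l,st,ce=cv2.connectedComponentsWithStats(w)
    return [(l==i,st[i],ce[i]) for i in range(1,n) if lo<st[i,4]<hi]
def rect(c,m,z):
    """min-area rect of a mask on plane z: centre, corners (m)"""
    cs,_=cv2.findContours(m.astype(np.uint8),cv2.RETR_EXTERNAL,cv2.CHAIN_APPROX_NONE)
    k=max(cs,key=cv2.contourArea)[:,0]
    p=onz(c,k,z)[:,:2]; r=cv2.minAreaRect((p*1000).astype(np.float32))
    return r,cv2.boxPoints(r)
E
python3 - <<'E'
import pickle
from h import *
d=pickle.load(open("d0.pkl","rb"))
wins={"top":(235,150,410,260),"scene":(200,130,430,300)}
for n in d:
    c=d[n]; o,w,wd=masks(c)
    for nm,m,z in (("orange",o,.078),("white",w,.078),("lid",cv2.morphologyEx((o|w).astype(np.uint8),cv2.MORPH_CLOSE,np.ones((3,3))),.078),("wood",cv2.morphologyEx((wd|o|w).astype(np.uint8),cv2.MORPH_CLOSE,np.ones((5,5))),.07)):
        for mm,st,ce in big(m,60,1e5,wins[n]):
            r,b=rect(c,mm,z); print(n,nm,st,np.round(ce),np.round(r[0]),np.round(r[1]),round(r[2],1),np.round(b).astype(int).tolist())
a=cv2.resize(d["top"]["color"][155:255,240:405],None,fx=4,fy=4,interpolation=cv2.INTER_CUBIC)
cv2.imwrite("pics/crop0.png",a)
E
```

```text
scene orange [305 192  40  34 302] [324. 209.] [609. -15.] [ 29. 146.] 13.4 [[578, 52], [612, -90], [640, -83], [606, 59]]
scene white [364 130  28  25 184] [375. 141.] [460. 316.] [ 52. 158.] 61.7 [[378, 331], [517, 256], [542, 302], [403, 377]]
scene white [323 141  16   9  83] [331. 145.] [383. 194.] [37. 58.] 33.7 [[351, 208], [384, 160], [415, 180], [382, 229]]
scene white [ 200  147   98   43 2048] [243. 166.] [300. -60.] [309. 161.] 69.5 [[171, -176], [322, -233], [430, 57], [279, 113]]
scene white [ 279  182   56   39 1033] [307. 201.] [553. -31.] [ 77. 150.] 13.6 [[498, 33], [533, -113], [608, -95], [573, 51]]
scene white [222 193  29   8 125] [236. 196.] [ 415. -171.] [77. 20.] 63.0 [[389, -200], [406, -209], [441, -141], [423, -132]]
scene white [204 220  11  12  87] [210. 226.] [ 476. -284.] [24. 43.] 74.2 [[452, -290], [493, -302], [499, -278], [458, -267]]
scene white [254 220  39  27 349] [273. 233.] [ 599. -173.] [95. 92.] 50.3 [[533, -180], [604, -239], [664, -166], [594, -108]]
scene white [ 361  244   69   56 1506] [401. 273.] [876. -28.] [103. 189.] 77.5 [[773, -5
[... 1468 characters left out ...]
.] [609. -16.] [ 24. 148.] 13.3 [[580, 54], [614, -90], [638, -85], [604, 59]]
top white [364 172  25  24  96] [376. 184.] [ 625. -188.] [85. 82.] 89.2 [[583, -230], [665, -231], [666, -147], [584, -145]]
top white [309 190  45  31 919] [331. 205.] [551. -28.] [ 77. 148.] 14.2 [[495, 34], [531, -109], [606, -90], [570, 53]]
top lid [364 172  25  24  97] [376. 184.] [ 625. -188.] [85. 82.] 89.2 [[583, -230], [665, -231], [666, -147], [584, -145]]
top lid [ 307  181   47   40 1155] [330. 202.] [567. -25.] [111. 150.] 13.3 [[495, 35], [530, -110], [638, -85], [603, 61]]
top wood [ 248  161  149   87 9875] [324. 203.] [556.   4.] [260. 501.] 5.6 [[402, 240], [451, -258], [710, -233], [661, 266]]
```

View pics/crop0.png

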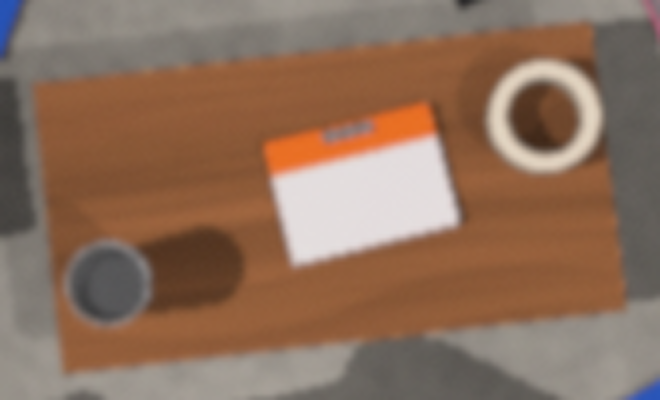

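Confirmed: the crop shows the white lid with its orange band and grey clip on the far side, at about (265–460, 100–265). The lid centre is at (0.568, -0.026), turned +13.4°. The stand is turned +5.6° and its edge midpoint is (0.6855, 0.0165). That leaves about 96 mm to push and −7.8° to turn. First I move the open fingers behind the lid.

Call:
{"api": "servo_tool", "payload": {
  "commands": [
    [-1, [-2.75, -2.54, 0], [0, 0, 0]],
    [-1, [-2.75, -2.54, 0], [0, 0, 0]],
    [-1, [-2.75, -2.54, 0], [0, 0, 0]],
    [-1, [-2.75, -2.54, 0], [0, 0, 0]],
    [-1, [-2.75, -2.54, 0], [0, 0, 0]],
    [-1, [-2.75, -2.54, 0], [0, 0, 0]],
    [-1, [-2.75, -2.54, 0], [0, 0, 0]],
    [-1, [-2.75, -2.54, 0], [0, 0, 0]]
  ]
}}

```text
time: 0.77
position: [0.358, 0.2399, 0.4043]
tcp_rot: [-0.0, 0.219, 0.976, -0.0]
ft_force: [0.8, -0.2, -0.3]
gripper_width: 0.0938
grasp_force: 0.0
```

Call:
{"api": "servo_tool", "payload": {
  "commands": [
    [-1, [-2.75, -2.54, 0], [0, 0, 0]],
    [-1, [-2.75, -2.54, 0], [0, 0, 0]],
    [-1, [-2.75, -2.54, 0], [0, 0, 0]],
    [-1, [-2.75, -2.54, 0], [0, 0, 0]],
    [-1, [-2.75, -2.54, 0], [0, 0, 0]],
    [-1, [-2.75, -2.54, 0], [0, 0, 0]],
    [-1, [-2.75, -2.54, 0], [0, 0, 0]],
    [-1, [-2.75, -2.54, 0], [0, 0, 0]]
  ]
}}

```text
time: 1.43
position: [0.4699, -0.0381, 0.4043]
tcp_rot: [-0.0, 0.22, 0.976, 0.0]
ft_force: [0.3, 0.9, 0.4]
gripper_width: 0.094
grasp_force: 0.0
```

Call:
{"api": "servo_tool", "payload": {
  "commands": [
    [-1, [0, 0, 0], [0, 0, -6.2]],
    [-1, [0, 0, 0], [0, 0, -6.2]],
    [-1, [0, 0, 0], [0, 0, -6.2]],
    [-1, [0, 0, 0], [0, 0, -6.2]],
    [-1, [0, 0, 0], [0, 0, -6.2]],
    [-1, [0, 0, 2], [0, 0, 0]],
    [-1, [0, 0, 2], [0, 0, 0]],
    [-1, [0, 0, 0], [0, 0, 0]]
  ]
}}

```text
time: 2.1
position: [0.468, -0.0358, 0.3605]
tcp_rot: [-0.004, -0.049, 0.999, 0.001]
ft_force: [-1.6, -0.2, -0.7]
gripper_width: 0.0936
grasp_force: 0.0
```

```bash
python3 - <<'E'
from cell import monitor, imaging
import cv2,pickle,numpy as np
c=imaging.capture("wrist"); pickle.dump(c,open("w1.pkl","wb")); cv2.imwrite("pics/w1.png",c["color"])
print(c["K"].tolist(),c["k1"],np.round(c["pose"],4).tolist()); s=monitor.sense(); print(s["position"],s["tcp_rot"])
E
```

```text
[[346.9204418568202, 0.0, 318.4181658815339], [0.0, 346.9204418568202, 202.90228312117563], [0.0, 0.0, 1.0]] -0.010797236407188781 [[-0.0994, -0.9573, -0.2713, 0.386], [0.995, -0.0946, -0.0305, -0.0428], [0.0035, -0.273, 0.962, 0.3405], [0.0, 0.0, 0.0, 1.0]]
[ 0.46864587 -0.0358882   0.36231277] [-2.91789846e-03 -4.90801209e-02  9.98790152e-01  9.27215409e-04]
```

View pics/w1.png

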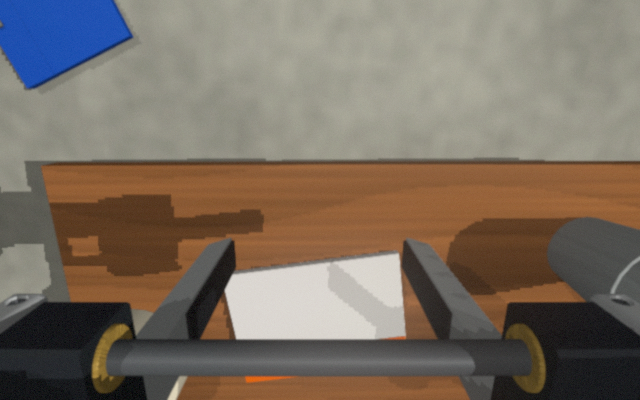

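The wrist view shows the fingertips behind the lid: its rear edge runs (225,272)–(398,252) and the tips are at (235,242) and (405,242). Now I lower them.

Call:
{"api": "servo_tool", "payload": {
  "commands": [
    [-1, [0, 0, 2], [0, 0, 0]],
    [-1, [0, 0, 2], [0, 0, 0]],
    [-1, [0, 0, 2], [0, 0, 0]],
    [-1, [0, 0, 1.5], [0, 0, 0]],
    [-1, [0, 0, 1], [0, 0, 0]],
    [-1, [0, 0, 0], [0, 0, 0]],
    [-1, [0, 0, 0], [0, 0, 0]],
    [-1, [0, 0, 0], [0, 0, 0]]
  ]
}}

```text
time: 2.82
position: [0.4706, -0.0364, 0.281]
tcp_rot: [0.001, -0.049, 0.999, -0.0]
ft_force: [0.1, 0.2, 1.1]
gripper_width: 0.0939
grasp_force: 0.0
```

Call:
{"api": "servo_tool", "payload": {
  "commands": [
    [-1, [0, 0, 0.4], [0, 0, 0]],
    [-1, [0, 0, 0.4], [0, 0, 0]],
    [-1, [0, 0, 0], [0, 0, 0]],
    [-1, [-0.5, 0, 0], [0, 0, 0]],
    [-1, [-0.6, 0, 0], [0, 0, 0]],
    [-1, [-0.6, 0, 0], [0, 0, 0]],
    [-1, [-0.6, 0, 0], [0, 0, 0]],
    [-1, [-0.7, 0, 0], [0, 0, 0]]
  ]
}}

```text
time: 3.48
position: [0.5003, -0.0331, 0.2717]
tcp_rot: [-0.0, -0.049, 0.999, 0.0]
ft_force: [-2.6, 1.2, 1.7]
gripper_width: 0.0943
grasp_force: 0.9
```

Call:
{"api": "servo_tool", "payload": {
  "commands": [
    [-1, [-0.6, 0, 0], [0, 0, 0]],
    [-1, [-0.6, 0, 0], [0, 0, 0]],
    [-1, [-0.6, 0, 0], [0, 0, 0]],
    [-1, [-0.6, 0, 0], [0, 0, 0]],
    [-1, [-0.6, 0, 0], [0, 0, 0]],
    [-1, [-0.6, 0, 0], [0, 0, 0]],
    [-1, [-0.6, 0, 0], [0, 0, 0]],
    [-1, [-0.3, 0, 0], [0, 0, 0]]
  ]
}}

```text
time: 4.15
position: [0.5454, -0.0289, 0.2717]
tcp_rot: [0.0, -0.049, 0.999, -0.0]
ft_force: [-1.1, 0.2, -0.1]
gripper_width: 0.0938
grasp_force: 0.5
```

```bash
cat > m.py <<'E'
from cell import monitor, imaging
from h import *
import sys
s=monitor.sense(); print(s["time"],s["position"].round(4),s["ft_force"].round(1))
E0=np.array([685.5,16.5]);a=np.radians(5.6);R=np.array([[np.cos(a),np.sin(a)],[-np.sin(a),np.cos(a)]])
print("tcp stand",(R@(s["position"][:2]*1000-E0)).round(1))
for n,win in (("top",(290,130,370,235)),("scene",(260,160,380,245))):
    c=imaging.capture(n); o,w,_=masks(c); cv2.imwrite(f"pics/{n}_{sys.argv[1]}.png",c["color"])
    for nm,m in (("orange",o),("lid",cv2.morphologyEx((o|w).astype(np.uint8),cv2.MORPH_CLOSE,np.ones((3,3))))):
        for mm,st,ce in big(m,100,1e5,win):
            r,b=rect(c,mm,.078); print(n,nm,st[4],np.round(r[1]),round(r[2],1),((b-E0)@R.T).round(1).tolist())
E
python3 m.py 1
```

```text
4.15 [ 0.5454 -0.0289  0.2717] [-1.1  0.2 -0.1]
tcp stand [-143.9  -31.5]
top orange 199 [ 24. 144.] 5.8 [[-49.5, 32.1], [-48.9, -111.8], [-25.2, -111.7], [-25.7, 32.2]]
top lid 304 [145.  57.] 89.2 [[-83.3, -109.1], [-26.9, -115.4], [-10.8, 28.2], [-67.3, 34.5]]
scene orange 322 [ 29. 146.] 5.8 [[-50.8, 35.0], [-50.3, -111.0], [-21.7, -110.9], [-22.2, 35.1]]
scene lid 390 [ 70. 164.] 57.6 [[-380.8, -4.5], [-251.8, -105.4], [-208.9, -50.6], [-337.8, 50.3]]
scene lid 1292 [112. 150.] 6.1 [[-134.2, 34.3], [-133.0, -116.1], [-21.1, -115.2], [-22.3, 35.2]]
scene lid 190 [61. 95.] 20.0 [[-128.1, -137.2], [-104.4, -229.3], [-45.7, -214.2], [-69.4, -122.1]]
```

The lid is square to the edge, with its front side at about −22.5 mm. I push another 40 mm, then look again.

Call:
{"api": "servo_tool", "payload": {
  "commands": [
    [-1, [-0.6, 0, 0], [0, 0, 0]],
    [-1, [-0.6, 0, 0], [0, 0, 0]],
    [-1, [-0.6, 0, 0], [0, 0, 0]],
    [-1, [-0.6, 0, 0], [0, 0, 0]],
    [-1, [-0.6, 0, 0], [0, 0, 0]],
    [-1, [-0.6, 0, 0], [0, 0, 0]],
    [-1, [-0.4, 0, 0], [0, 0, 0]],
    [-1, [0, 0, 0], [0, 0, 0]]
  ]
}}

```text
time: 4.92
position: [0.5853, -0.0249, 0.2718]
tcp_rot: [0.001, -0.049, 0.999, -0.0]
ft_force: [0.5, -0.7, 0.0]
gripper_width: 0.0939
grasp_force: 0.0
```

```bash
python3 m.py 2; python3 - <<'E'
import cv2
a=cv2.imread("pics/scene_2.png")[140:300,200:430]; cv2.imwrite("pics/sc2.png",cv2.resize(a,None,fx=3.4,fy=3.4,interpolation=cv2.INTER_CUBIC))
E
```

```text
4.9167 [ 0.5853 -0.0249  0.2718] [ 0.5 -0.7  0. ]
tcp stand [-103.7  -31.4]
top orange 144 [ 22. 142.] 5.6 [[-11.6, 31.4], [-11.6, -111.1], [10.5, -111.1], [10.5, 31.4]]
top lid 219 [ 64. 147.] 5.6 [[-53.2, 36.0], [-53.2, -111.1], [10.5, -111.1], [10.5, 36.0]]
scene orange 341 [ 28. 146.] 6.1 [[-11.5, 35.0], [-10.2, -111.2], [18.3, -111.0], [17.0, 35.3]]
scene lid 703 [109. 164.] 57.6 [[-380.8, -4.5], [-251.8, -105.4], [-184.7, -19.8], [-313.7, 81.2]]
scene lid 1376 [112. 151.] 6.1 [[-94.7, 34.3], [-93.4, -116.4], [18.3, -115.4], [17.0, 35.3]]
```

View pics/sc2.png

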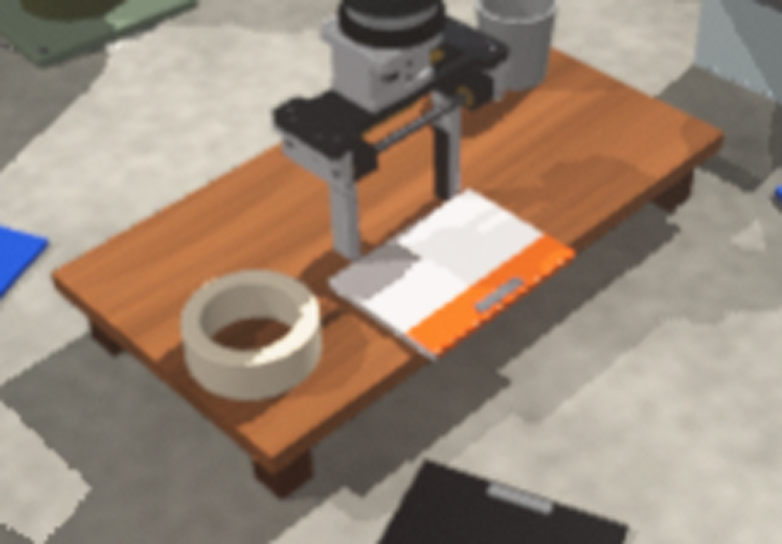

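The view shows the lid square to the edge, with its orange band at (410–575, 235–360) partly past it and both fingertips at its rear side. To fix the edge relative to the lid within each camera, I take brightness profiles across it.

```bash
cat > prof.py <<'E'
import pickle,sys
from h import *
E0=np.array([685.5,16.5]);a=np.radians(5.6);ex=np.array([np.cos(a),np.sin(a)]);ey=np.array([-ex[1],ex[0]])
def proj(c,p):
    P=np.linalg.inv(np.array(c["pose"])); q=p@P[:3,:3].T+P[:3,3]; s=np.c_[q[:,0],-q[:,1]]/-q[:,2:]
    s=s*(1+c["k1"]*(s**2).sum(1,keepdims=True)); return s@np.diag(np.diag(c["K"])[:2])+c["K"][:2,2]
def prof(c,img,xs,y,z):
    p=E0+np.outer(xs,ex)+y*ey; uv=proj(c,np.c_[p/1000,np.full(len(xs),z)]).astype(np.float32)
    return cv2.remap(img,uv[:,:1],uv[:,1:],cv2.INTER_LINEAR).reshape(len(xs),-1).astype(float)
def edge(c,lo,hi,ys,z,ch=None):
    xs=np.arange(lo,hi,.5); L=[]
    for y in ys:
        v=prof(c,c["color"],xs,y,z); v=cv2.GaussianBlur(v,(1,9),0)
        g=np.abs(np.diff(v,axis=0)).sum(1); i=g.argmax(); k=slice(max(i-6,0),i+7); w=g[k]-g[k].min()+1e-6
        L.append((w*(xs[:-1][k]+.25)).sum()/w.sum())
    s,o=np.polyfit(ys,L,1); return round(np.median(L),2),round(float(np.std(L)),2),"deg",round(float(np.degrees(-np.arctan(s))),2)
E
cat > p1.py <<'E'
from prof import *
d=pickle.load(open("d0.pkl","rb")); ys=np.r_[np.arange(-130,200,10.)]
for n in d: print(n,"edge0",edge(d[n],-12,12,ys,.07))
E
cat > p2.py <<'E'
from prof import *
from cell import imaging
f=float(sys.argv[1]); ys=np.r_[np.arange(-100,-55,5.),np.arange(-15,26,5.)]
for n in ("scene","top"):
    c=imaging.capture(n)
    if n=="scene": print(n,"front",edge(c,f-10,f+10,ys,.078),"white/orange",edge(c,f-40,f-20,ys,.078))
    else: print(n,"front",edge(c,f-10,f+10,ys,.078))
    print(n,"edge now",edge(c,-10,10,np.arange(60,220,10.),.07))
E
python3 p1.py; python3 p2.py 17
python3 - <<'E'
from prof import *
d=pickle.load(open("d0.pkl","rb"))
for n in d:
    xs=np.arange(-12,14,2.); print(n,[int(np.mean([prof(d[n],d[n]["color"],xs,y,.07)[i,2] for y in range(-100,200,10)])) for i in range(len(xs))])
E
```

```text
scene edge0 (np.float64(1.28), 0.35, 'deg', 0.08)
top edge0 (np.float64(-0.26), 0.59, 'deg', 0.09)
scene front (np.float64(17.89), 0.5, 'deg', 0.2) white/orange (np.float64(-13.38), 0.37, 'deg', 0.26)
scene edge now (np.float64(1.17), 0.27, 'deg', 0.11)
top front (np.float64(15.73), 0.57, 'deg', 0.03)
top edge now (np.float64(-0.62), 0.52, 'deg', 0.16)
scene [178, 182, 185, 186, 184, 175, 155, 126, 102, 91, 89, 87, 84]
top [147, 148, 149, 149, 147, 142, 137, 132, 129, 127, 126, 127, 127]
```

Call:
{"api": "servo_tool", "payload": {
  "commands": [
    [-1, [-0.3, 0, 0], [0, 0, 0]],
    [-1, [-0.3, 0, 0], [0, 0, 0]],
    [-1, [-0.3, 0, 0], [0, 0, 0]],
    [-1, [-0.2, 0, 0], [0, 0, 0]],
    [-1, [-0.15, 0, 0], [0, 0, 0]],
    [-1, [-0.1, 0, 0], [0, 0, 0]],
    [-1, [0, 0, 0], [0, 0, 0]],
    [-1, [0, 0, 0], [0, 0, 0]]
  ]
}}

```text
time: 5.78
position: [0.5979, -0.0236, 0.2716]
tcp_rot: [0.0, -0.049, 0.999, -0.0]
ft_force: [-0.6, -0.9, -0.3]
gripper_width: 0.094
grasp_force: 0.2
```

```bash
python3 p2.py 31; python3 m.py 3 | head -2
```

```text
scene front (np.float64(30.02), 0.75, 'deg', 0.07) white/orange (np.float64(-1.35), 0.33, 'deg', 0.18)
scene edge now (np.float64(1.23), 0.42, 'deg', 0.17)
top front (np.float64(27.8), 0.51, 'deg', 0.13)
top edge now (np.float64(-0.55), 0.44, 'deg', -0.0)
5.8833 [ 0.5978 -0.0235  0.2717] [-1.1 -0.   0.3]
tcp stand [-91.2 -31.3]
```

Call:
{"api": "servo_tool", "payload": {
  "commands": [
    [-1, [-0.1, 0, 0], [0, 0, 0]],
    [-1, [-0.07, 0, 0], [0, 0, 0]],
    [-1, [0, 0, 0], [0, 0, 0]],
    [-1, [0, 0, 0], [0, 0, 0]],
    [-1, [0, 0, 0], [0, 0, 0]],
    [-1, [0, 0, 0], [0, 0, 0]],
    [-1, [0, 0, 0], [0, 0, 0]],
    [-1, [0, 0, 0], [0, 0, 0]]
  ]
}}

```text
time: 6.65
position: [0.5993, -0.0234, 0.2717]
tcp_rot: [-0.0, -0.049, 0.999, -0.0]
ft_force: [-2.1, -0.2, 1.8]
gripper_width: 0.0937
grasp_force: 1.3
```

```bash
python3 p2.py 31; python3 m.py 4 | head -2
```

```text
scene front (np.float64(31.35), 0.48, 'deg', 0.0) white/orange (np.float64(-0.03), 0.38, 'deg', 0.34)
scene edge now (np.float64(1.24), 0.28, 'deg', 0.11)
top front (np.float64(28.94), 0.5, 'deg', -0.01)
top edge now (np.float64(-0.71), 0.57, 'deg', 0.11)
6.75 [ 0.5993 -0.0234  0.2717] [-2.7  0.2  2.2]
tcp stand [-89.7 -31.3]
```

The overhang reads 30.1 mm (scene) and 29.7 mm (top), and the lid is square to the edge. Now I back off and lift clear.

Call:
{"api": "servo_tool", "payload": {
  "commands": [
    [-1, [0.5, 0, 0], [0, 0, 0]],
    [-1, [1.5, 0, 0], [0, 0, 0]],
    [-1, [1, 0, 0], [0, 0, 0]],
    [-1, [0, 0, -2], [0, 0, 0]],
    [-1, [0, 0, -3], [0, 0, 0]],
    [-1, [0, 0, -3], [0, 0, 0]],
    [-1, [0, 0, -3], [0, 0, 0]],
    [-1, [0, 0, 0], [0, 0, 0]]
  ]
}}

```text
time: 7.52
position: [0.5717, -0.0267, 0.3892]
tcp_rot: [0.007, -0.049, 0.999, -0.002]
ft_force: [0.5, -0.2, 0.2]
gripper_width: 0.0939
grasp_force: 0.0
```

Call:
{"api": "servo_tool", "payload": {
  "commands": [
    [-1, [2, 0, -1], [0, 0, 0]],
    [-1, [2, 0, 0], [0, 0, 0]],
    [-1, [2, 0, 0], [0, 0, 0]],
    [-1, [1, 0, 0], [0, 0, 0]],
    [-1, [0, 0, 0], [0, 0, 0]],
    [-1, [0, 0, 0], [0, 0, 0]],
    [-1, [0, 0, 0], [0, 0, 0]],
    [-1, [0, 0, 0], [0, 0, 0]]
  ]
}}

```text
time: 8.18
position: [0.5007, -0.0333, 0.3916]
tcp_rot: [0.0, -0.049, 0.999, -0.0]
ft_force: [-0.9, -0.5, 0.1]
gripper_width: 0.0942
grasp_force: 0.0
```

```bash
python3 p2.py 31; python3 m.py 5; python3 - <<'E'
import cv2
a=cv2.imread("pics/scene_5.png")[140:300,200:430]; cv2.imwrite("pics/sc5.png",cv2.resize(a,None,fx=3.4,fy=3.4,interpolation=cv2.INTER_CUBIC))
E
```

```text
scene front (np.float64(31.34), 0.48, 'deg', 0.03) white/orange (np.float64(0.19), 0.26, 'deg', 0.17)
scene edge now (np.float64(1.31), 0.29, 'deg', 0.09)
top front (np.float64(29.23), 0.62, 'deg', -0.07)
top edge now (np.float64(-0.62), 0.49, 'deg', 0.27)
8.2833 [ 0.5006 -0.0332  0.3915] [-0.  -0.2  0.1]
tcp stand [-188.9  -31.5]
top orange 158 [ 19. 142.] 5.6 [[5.4, 32.5], [5.4, -109.7], [23.9, -109.7], [23.9, 32.5]]
top lid 1088 [106. 148.] 5.6 [[-81.7, 37.2], [-81.8, -110.9], [23.9, -110.9], [24.0, 37.2]]
scene orange 340 [ 28. 147.] 5.7 [[2.9, 35.6], [3.2, -110.9], [31.7, -110.8], [31.3, 35.7]]
scene lid 951 [172. 164.] 57.6 [[-380.8, -4.5], [-251.8, -105.4], [-145.9, 29.9], [-274.9, 130.8]]
scene lid 1633 [111. 151.] 5.8 [[-80.2, 35.3], [-79.7, -115.9], [31.7, -115.5], [31.2, 35.7]]
scene lid 249 [79. 89.] 57.5 [[-161.2, -176.4], [-91.0, -231.5], [-42.5, -169.6], [-112.7, -114.6]]
```

View pics/sc5.png

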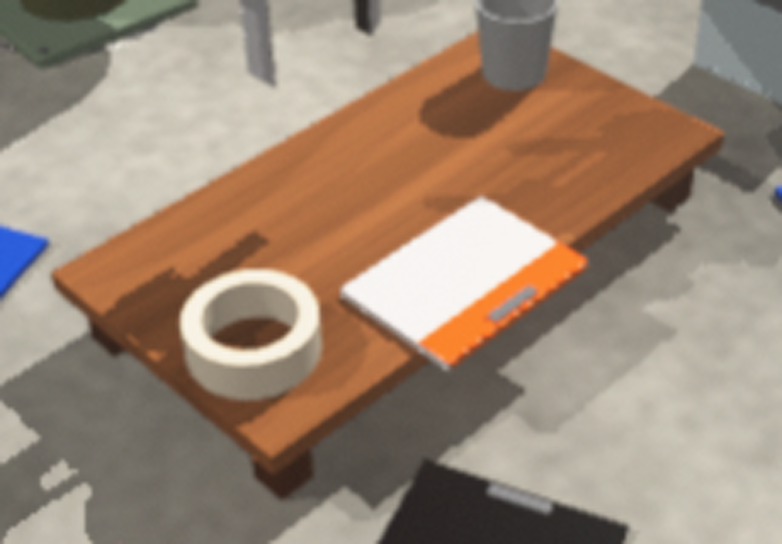

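The lid lies flat, with the orange band (420–587, 245–365) just past the edge and even along its length. The cup and ring have not moved. I hand the job in.

```bash
python3 -c "
from cell import bot; print(bot.finish_job())"
```

```text
the job is handed in; nothing more can be done
None
```

I pushed the white lid across the stand until only its orange band sticks out past the far edge: about 30 mm, square to the edge and with the white part still flat. The arm touched only the lid, and I handed the job in with the arm clear at about 8 s.

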